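# Turn the breakfast carousel to bring the honey to the front

## Robot

A 6-joint arm with a two-finger parallel gripper is mounted at the origin on the work surface. World frame = base frame: x ahead of the robot, y to its left, z up, the work surface at z = 0. Lengths are in mm, angles in rad, forces in N, time in s.
With the tool pointing down it reaches from about 350 to 875 mm from the base axis. Payload 4.2 kg.
Tool frame: the origin (TCP) lies at the very end of the fingers, on their centre line; the grasp point (between the pads) lies 19 mm behind it; z points along the fingers, y is the line along which they close (so a half turn about z gives the same grasp; the last joint's range is limited). The gripper opens to 85 mm and grips with 20 to 120 N. Pads are 22 mm wide; open, the fingers measure 114 mm over their backs; the gripper's body (76 mm by 85 mm) begins 54 mm behind the grasp point. The pads swing forward as they close: fully open they stand 13 mm farther back than shut.
Start: joints at [1.52, 0.385, 0.008, 0, -1.194, -0.259], TCP at [190.51, 595.235, 197.512] pointing down, gripper open.
Joint ranges: [-3.14, 3.14], [-1.21, 2.06], [-1.07, 1.41], [-3.16, 2.05], [-2.99, -0.16], [-3.1, 3.1]. Speed limits (rad/s): [2.79, 2.79, 3.14, 3.14, 3.14, 3.14].

## Interface

Orientations are given as a unit quaternion [x, y, z, w].
In Python, from bench import arm, optics gives the robot as it stands. The module is installed in compiled form; this text tells all that it offers.
- The arm moves only by the tool step_arm, never from a script. Its argument "motion" is a list of rows, each an object with "dr": the turn, a rotation vector about the tool's x, y, z in units of 8 degrees (1.0 is 8 degrees), a list of three; "slide": the shift along the tool's x, y, z in mm, a list of three; "jaw": the finger opening in mm, from 0 to 85.4. A call has exactly 8 rows; each row is the pose to reach, as a shift and turn from the pose commanded when the call began, along the tool's axes at that moment; what a row does not reach only later rows make up. A row lasts 1/8 s, in which the tool goes at most 62.5 mm and 10.7 degrees, less where a joint would pass 70% of its speed; a pose out of reach is approached as far as the arm can. A call with a gripper value outside its range is refused whole. The fingers move at their own pace and stop on an object; the grip force is fixed at half the most. Time passes only in rows, so rows that repeat a pose let the fingers close, or fill a call up. It gives the time, the measured TCP pose, the force, the opening and the grip force at its end, in the units of the state.
- arm.read_state(): the state, without advancing time (a new reading comes with each control period).
- optics.get_image(name): name is "scene" or "top"; returns the picture (480x640x3 uint8, blue, green, red); there is no depth.
- optics.camera_info(name): a dict with "camera_matrix" (3x3 intrinsics, pixels), "view" (4x4, takes a point from world to camera coordinates). Camera axes: x right, y up, looking along -z (the intrinsics and any distortion apply to the point x, -y, -z); pixel columns grow to the right and rows downward; lengths in mm; the calibration is good to about 2 mm. A picture is of the moment at which its call begins. camera_info takes no time and is no camera call.
- arm.job_done(): hands the job in; it is judged then, once.
The state is a dict: "clock": time; "joints": joint angles; "joint_vel": joint speeds; "joint_efforts": joint torques, N m; "position": TCP position; "ee_rot": TCP orientation; "contact_force": force on the tool from outside, world axes, zero at the start; "wrist_torque": the same for the moment, N m; "gripper_width": finger opening in mm; "grasp_force": force on a finger pad.
Only numpy, scipy, OpenCV 4.12 (cv2) and the standard library are available. Lean on these libraries where they do the work, as an engineer would, in place of code of your own. Each camera call takes 0.05 s, during which the arm holds its last target. There are 200 camera calls.

## Task

Turn the round breakfast turntable by pushing the upright pegs on its rim with the fingertips, until the honey pot stands at the red pointer, in line with it as seen from the turntable's centre. Push gently, without gripping the pegs or spinning the table fast, and do not touch, lift or topple the honey pot, salt cellar and sugar bowl that ride on it. Leave the teacup and the spoon on the counter where they are, and finish with the table at rest.

Things in the scene. Friction and masses are not known exactly. Their poses are not given: they have to be found in the camera images.
- base: Fixed foot of the turntable on the counter, a dark steel disc 120 mm across, 13 mm high; origin on the turning axis at counter height (z = 0), z up. Its red pointer, a flat strip 18 mm wide and 6 mm high on the counter, runs along the base's own -x axis from under the turntable out to a red disc 32 mm across, centred 180 mm from the axis. The front is the base's -x direction.
- pointer (a point): Top centre of the red disc at the end of the pointer, 180 mm from the turning axis, 6 mm above the counter. It does not turn with the table.
- turntable: White wooden turntable, 280 mm across, 18 mm thick, top face 32 mm above the counter; origin on the turning axis at its underside (14 mm above the counter), z up. It turns either way without stops, with a drag of about 0.15 N m that stops it within a few degrees when the push ends. At 0 yaw relative to the base the honey place is at the pointer. Three pegs stand on its rim, 120 degrees apart, midway in angle between the three things on it.
- peg0 (a point): Centre of the top of a dark wooden peg on the turntable's rim, 82 mm above the counter; the peg is an upright cylinder 16 mm across and 50 mm tall, fixed to the turntable 125 mm from its centre.
- peg1 (a point): Centre of the top of a dark wooden peg on the turntable's rim, 82 mm above the counter; the peg is an upright cylinder 16 mm across and 50 mm tall, fixed to the turntable 125 mm from its centre.
- peg2 (a point): Centre of the top of a dark wooden peg on the turntable's rim, 82 mm above the counter; the peg is an upright cylinder 16 mm across and 50 mm tall, fixed to the turntable 125 mm from its centre.
- honey_place (a point): Point on the turntable's top face, 70 mm from its centre along the turntable's -x, where the honey pot stands (within 7 mm).
- honey_pot: Amber glass honey pot with a yellow lid and small yellow lid knob, 60 mm across, 62 mm tall in all, loose, standing on the turntable about 70 mm from its centre; origin at the centre of its underside.
- salt_cellar: Small terracotta salt cellar with a cork lid, 54 mm across, 42 mm tall, loose, standing on the turntable about 70 mm from its centre; origin at the centre of its underside.
- sugar_bowl: Blue ceramic sugar bowl with a blue lid and blue knob, 60 mm across, 57 mm tall, loose, standing on the turntable about 70 mm from its centre; origin at the centre of its underside.
- teacup: White porcelain teacup with a handle on its +y side, 84 mm across the mouth, 60 mm tall, loose on the counter beside the turntable; origin at the centre of its underside.
- tablespoon: Steel tablespoon 190 mm long, lying on the counter beside the turntable on the other side from the cup, along its own x, handle to its -x; origin at its middle on the underside.
Not all that is in view belongs to the job. There is more than one size of the salt_cellar; the job needs the middle-sized.

How it is judged (in metres and radians):
On the way:
1. the fingers push the turntable (contact force between the fingers and turntable above 0.3 N), for 0.05 s.
At the end, for the whole second after the job is handed in: The honey pot stands on the front side, its centre within 13 mm sideways of the pointer's line; turntable at rest; the three things on it upright, honey pot within 20 mm of its place, the others 45 to 95 mm from the centre; teacup and spoon moved less than 15 mm (y of honey_pot in the frame of base between -0.013 and 0.013 m and x of honey_pot in the frame of base below -0.045 m and angular speed of turntable below 0.05 rad/s and horizontal distance between honey_pot and honey_place below 0.02 m and height (world z) of honey_pot between 0.027 and 0.037 m and angle between each of honey_pot, salt_cellar, sugar_bowl's own z axis and vertical below 0.1 rad and horizontal distance between honey_pot and turntable between 0.045 and 0.095 m and height (world z) of salt_cellar between 0.027 and 0.037 m and horizontal distance between salt_cellar and turntable between 0.045 and 0.095 m and height (world z) of sugar_bowl between 0.027 and 0.037 m and horizontal distance between sugar_bowl and turntable between 0.045 and 0.095 m and distance of each of teacup, tablespoon from where it was at the start of the episode below 0.015 m); the robot touches nothing.
It fails at once if the robot touches the honey pot, salt cellar or sugar bowl (over 1 N) (contact force between any of the fingers, the arm and honey_pot above 1 N or contact force between any of the fingers, the arm and salt_cellar above 1 N or contact force between any of the fingers, the arm and sugar_bowl above 1 N).
It fails at once if a thing on the turntable is lifted over 12 mm or tipped over 0.3 rad, or the honey pot slides over 20 mm from its place (height (world z) of any of honey_pot, salt_cellar, sugar_bowl above 0.044 m or angle between any of honey_pot, salt_cellar, sugar_bowl's own z axis and vertical above 0.3 rad or horizontal distance between honey_pot and honey_place above 0.02 m).
It fails at once if the turntable is spun fast (over 3 rad/s) (angular speed of turntable above 3 rad/s).
It fails at once if the turntable is gripped or pushed hard (over 25 N) (contact force between the fingers and turntable above 25 N).
It fails at once if the teacup or the tablespoon is moved more than 15 mm (distance of any of teacup, tablespoon from where it was at the start of the episode above 0.015 m).
It also fails if it takes over 45 s, if anything falls off the work surface, if the arm or the gripper's body presses on something with over 40 N, if the wrist force passes 120 N, or if a joint passes its speed limit or range.

## Working session

There is one attempt and no reset: what is moved stays moved. The work goes in short steps, Python scripts to look and compute and a tool call to move; the robot and the scene stay as the last step left them, time stands still between calls to the robot, and variables do not carry over. Pictures are saved under pics/ and viewed, at most 10 in all, crops included, and the job is handed in when it is done.

Besides the shell and the picture viewer there is one more tool, called after "Request:" as name(argument=value, ...), one argument or row to a line, values as JSON. step_arm: Moves the arm, as the interface text tells. Its arguments: {"type":"object","properties":{"motion":{"type":"array","items":{"type":"object","properties":{"dr":{"type":"array","items":{"type":"number"}},"slide":{"type":"array","items":{"type":"number"}},"jaw":{"type":"number"}}}}},"required":["motion"]}

```bash
mkdir -p pics; python3 - <<'E'
from bench import arm, optics
import cv2
for n in("scene","top"):
    cv2.imwrite(f"pics/{n}0.png",optics.get_image(n)); i=optics.camera_info(n); print(n,i)
s=arm.read_state();print(s)
E
```

```text
scene {'camera_matrix': array([[535.76656692,   0.        , 322.10220019],
       [  0.        , 535.76656692, 234.76198191],
       [  0.        ,   0.        ,   1.        ]]), 'view': array([[ 4.51508394e-01,  8.92251450e-01, -5.24592371e-03,
        -3.45784875e+02],
       [-7.66519142e-01,  3.90879714e-01,  5.09569872e-01,
         4.09070590e+02],
       [ 4.56714983e-01, -2.26053974e-01,  8.60413288e-01,
        -1.44157680e+03],
       [ 0.00000000e+00,  0.00000000e+00,  0.00000000e+00,
         1.00000000e+00]])}
top {'camera_matrix': array([[499.60786759,   0.        , 321.43025869],
       [  0.        , 499.60786759, 240.2649529 ],
       [  0.        ,   0.        ,   1.        ]]), 'view': array([[-1.27774353e-03, -9.99962648e-01, -8.54805901e-03,
         9.59611046e+01],
       [ 9.91163556e-01, -2.40021763e-03,  1.32623693e-01,
        -6.18082319e+02],
       [-1.32639257e-01, -8.30306550e-03,  9.91129601e-01,
        -9.06778826e+02],
       [ 0.00000000e+00,  0.00000000e+00,  0.00000000e+00,
         1.00000000e+00]])}
{'clock': 0.1, 'joints': array([ 1.51962909e+00,  3.85470026e-01,  6.76938780e-03, -4.11152585e-04,
       -1.19401790e+00, -2.58622120e-01]), 'joint_vel': array([-0.00078229, -0.00070326,  0.00223438,  0.00170717,  0.00155139,
       -0.00030401]), 'joint_efforts': array([-4.59141393e-04, -3.93320775e+01,  1.88927168e+01,  4.19789180e+00,
       -2.59648921e-03,  5.97497262e-06]), 'position': array([190.33798349, 594.69511576, 196.54310055]), 'ee_rot': array([ 9.88015611e-01, -1.54350876e-01, -9.05418093e-05,  9.75725821e-04]), 'contact_force': array([ 0.11270769, -0.00738071, -0.25651079]), 'wrist_torque': array([-0.02199379, -0.00216002,  0.02243859]), 'grasp_force': 0.0, 'gripper_width': 85.13924491233324}
```

View pics/top0.png

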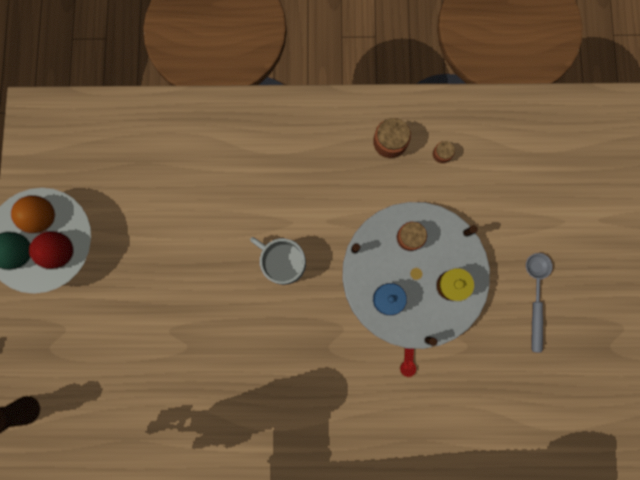

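View pics/scene0.png

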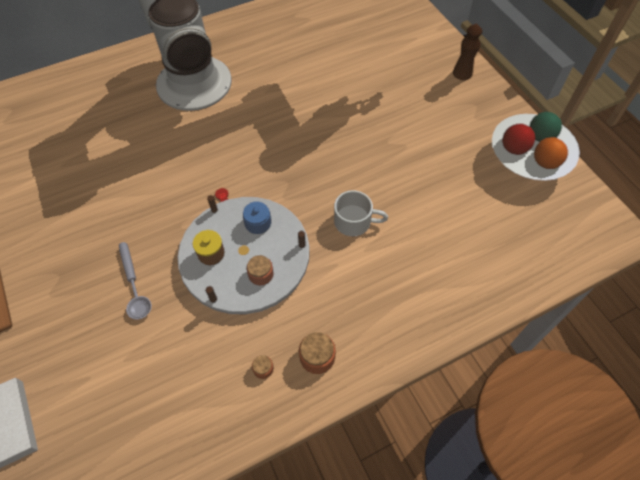

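The top view shows the honey pot (457,285), sugar bowl (390,299) and pointer disc (409,369). The pegs are at (355,248), (470,231) and (431,341).
Salt cellar candidates are (392,137) large, (444,152) small and (412,236) middle-sized. The one at (412,236) is meant, since it rides on the turntable and is the middle size. I'll measure and confirm with a crop.

```bash
cat > h.py <<'E'
from bench import arm, optics
import cv2, numpy as np
def ray(n,u,v,z):
    i=optics.camera_info(n);K=i["camera_matrix"];V=i["view"];R=V[:3,:3];t=V[:3,3]
    p=np.linalg.solve(K,[u,v,1.]);d=R.T@[p[0],-p[1],-1.];c=-R.T@t
    return c+d*(z-c[2])/d[2]
def blobs(hsv,lo,hi,roi,amin=15):
    m=cv2.inRange(hsv,lo,hi);k=np.zeros_like(m);x0,y0,x1,y1=roi;k[y0:y1,x0:x1]=m[y0:y1,x0:x1]
    n,_,st,c=cv2.connectedComponentsWithStats(k)
    return [(c[j].round(1),st[j].tolist()) for j in range(1,n) if st[j,4]>=amin]
def look(name):
    im=optics.get_image("top");cv2.imwrite(f"pics/{name}.png",im)
    h=cv2.cvtColor(im,cv2.COLOR_BGR2HSV);roi=(330,190,505,385);o={}
    for k,lo,hi,z in(("yellow",(22,180,110),(35,255,255),85),("blue",(100,120,50),(120,255,255),75),("red",(0,200,90),(5,255,255),6),("dark",(0,60,0),(20,255,62),70),("white",(0,0,90),(180,50,255),32)):
        o[k]=[(c,s,ray("top",*c,z).round(1)) for c,s in blobs(h,lo,hi,roi)]
    return im,o
E
python3 - <<'E'
from h import *
im,o=look("t1")
for k in o:
    for r in o[k]:print(k,*r)
cv2.imwrite("pics/crop.png",cv2.resize(im[100:390,330:560],None,fx=2,fy=2,interpolation=cv2.INTER_CUBIC))
for u,v in((539,265),(538,350),(257,243),(283,261)):print(ray("top",u,v,5 if u>400 else 55).round())
E
```

```text
yellow [456.3 284.3] [441, 269, 32, 31, 771] [ 532.5 -146.2   85. ]
blue [389.5 298.7] [374, 284, 32, 30, 754] [507.3 -27.9  75. ]
red [408.  363.8] [401, 350, 14, 26, 252] [385.3 -69.4   6. ]
dark [470.4 230.2] [464, 226, 13, 9, 80] [ 632.5 -179.7   70. ]
dark [355.4 247.6] [352, 244, 8, 8, 48] [600.7  32.2  70. ]
dark [439.2 285.6] [437, 275, 7, 22, 30] [ 530.9 -119.1   70. ]
dark [430.9 340.5] [426, 337, 11, 8, 66] [ 433.  -101.1   70. ]
white [412.6 274.5] [343, 202, 147, 147, 12599] [553.6 -78.   32. ]
[ 573. -329.    5.]
[ 411. -318.    5.]
[612. 215.  55.]
[578. 166.  55.]
```

View pics/crop.png

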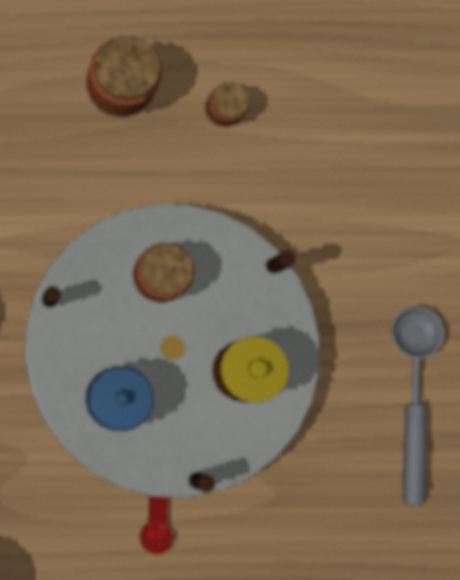

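The crop shows the salt cellar on the table at crop (164,271). It is clearly between the large one (124,73) and the small one (229,102) in size, so it is confirmed. I won't touch any of them; I'll push the front peg at (430,340) clockwise.

```bash
cat >> h.py <<'E'
def geom(o,show=True):
    x,y,w,h,_=max(o["white"],key=lambda r:r[1][4])[1]
    C=ray("top",x+w/2-.5,y+h/2-.5,32)[:2]
    x,y,w,h,_=max(o["red"],key=lambda r:r[1][4])[1]
    P=ray("top",x+w/2-.5,y+h-9,6)[:2]
    Y=max(o["yellow"],key=lambda r:r[1][4]);x,y,w,h,_=Y[1]
    H=ray("top",x+w/2-.5,y+h/2-.5,85)[:2]
    a=lambda p:np.degrees(np.arctan2(*(p-C)[::-1]))%360
    return C,P,H,a
def tw(T):  # world displacement -> tool axes
    from scipy.spatial.transform import Rotation as R
    return R.from_quat(arm.read_state()["ee_rot"]).inv().apply(T)
E
python3 - <<'E'
from h import *
im,o=look("t2");C,P,H,a=geom(o)
print(C,P,np.linalg.norm(P-C),a(P),H,np.linalg.norm(H-C),a(H))
for r in o["dark"]:
    for z in(70,82):
        p=ray("top",*r[0],z)[:2];print(p,np.linalg.norm(p-C),a(p))
E
```

```text
[552.63319614 -84.40283067] [379.34153318 -69.28824996] 173.94956453223548 175.01524985020518 [ 533.0813716  -146.61186242] 65.2091824328545 252.55246408427968
[ 632.30004022 -179.7044015 ] 124.21431257867705 309.89375863453654
[ 630.45920289 -176.19404063] 120.3433153651027 310.293246070201
[600.71608486  32.22346418] 126.14934338729348 67.59454155157773
[599.29104109  32.9438565 ] 126.28222157594446 68.31689333395505
[ 532.18450122 -118.76111872] 39.983009908155715 239.2405645475351
[ 531.66165577 -116.05305839] 37.967649650164105 236.47141988871908
[ 432.84644325 -101.07370099] 120.9412422784616 187.92303317131731
[433.63135436 -98.59849036] 119.84554684742109 186.80263428594935
```

Request:
step_arm(
  motion=[
    {"dr": [0, 0, 0], "slide": [35, 48, 0], "jaw": 0},
    {"dr": [0, 0, 0], "slide": [70, 95, 0], "jaw": 0},
    {"dr": [0, 0, 0], "slide": [105, 142, 0], "jaw": 0},
    {"dr": [0, 0, 0], "slide": [140, 190, 0], "jaw": 0},
    {"dr": [0, 0, 0], "slide": [175, 237, 0], "jaw": 0},
    {"dr": [0, 0, 0], "slide": [210, 285, 0], "jaw": 0},
    {"dr": [0, 0, 0], "slide": [245, 332, 0], "jaw": 0},
    {"dr": [0, 0, 0], "slide": [270, 366, 0], "jaw": 0},
  ],
)

```text
clock: 1.2
position: [336.1, 162.2, 197.7]
ee_rot: [0.988, -0.155, 0.0, -0.0]
contact_force: [-0.3, 0.9, -0.0]
gripper_width: -0.1
grasp_force: 0.0
```

Request:
step_arm(
  motion=[
    {"dr": [0, 0, -0.7], "slide": [30, 40, 0], "jaw": 0},
    {"dr": [0, 0, -1.4], "slide": [60, 81, 0], "jaw": 0},
    {"dr": [0, 0, -2.1], "slide": [90, 122, 0], "jaw": 0},
    {"dr": [0, 0, -2.8], "slide": [120, 163, 0], "jaw": 0},
    {"dr": [0, 0, -3.5], "slide": [150, 204, 0], "jaw": 0},
    {"dr": [0, 0, -4.2], "slide": [180, 245, 0], "jaw": 0},
    {"dr": [0, 0, -4.5], "slide": [203, 275, 0], "jaw": 0},
    {"dr": [0, 0, -4.5], "slide": [203, 275, 0], "jaw": 0},
  ],
)

```text
clock: 2.2
position: [445.8, -161.3, 196.9]
ee_rot: [0.988, 0.157, -0.001, -0.0]
contact_force: [-0.2, 0.5, -0.1]
gripper_width: 0.1
grasp_force: 0.0
```

```bash
python3 - <<'E'
from h import *
s=arm.read_state();print(s["clock"],s["position"],s["ee_rot"],s["joints"],s["gripper_width"],tw([1,0,0]),tw([0,1,0]))
E
```

```text
2.2 [ 445.79566058 -161.3479916   196.90086701] [ 9.87658914e-01  1.56619151e-01 -5.56195973e-04 -4.01318869e-05] [-3.39693290e-03  1.26788192e-01 -3.47346573e-01  1.10900323e-04
 -1.09777247e+00  1.88867598e+00] 0.10832844884022505 [ 0.95094026  0.30937256 -0.00111123] [ 3.09372645e-01 -9.50940880e-01 -9.49486503e-05]
```

Request:
step_arm(
  motion=[
    {"dr": [0, 0, 0], "slide": [0, 0, 30], "jaw": 0},
    {"dr": [0, 0, 0], "slide": [0, 0, 60], "jaw": 0},
    {"dr": [0, 0, 0], "slide": [0, 0, 90], "jaw": 0},
    {"dr": [0, 0, 0], "slide": [0, 0, 115], "jaw": 0},
    {"dr": [0, 0, 0], "slide": [0, 0, 135], "jaw": 0},
    {"dr": [0, 0, 0], "slide": [0, 0, 147], "jaw": 0},
    {"dr": [0, 0, 0], "slide": [0, 0, 149], "jaw": 0},
    {"dr": [0, 0, 0], "slide": [0, 0, 149], "jaw": 0},
  ],
)

```text
clock: 3.2
position: [446.1, -159.3, 49.1]
ee_rot: [0.987, 0.159, 0.001, 0.0]
contact_force: [0.5, 0.3, -0.5]
gripper_width: 0.2
grasp_force: 0.0
```

```bash
cat > plan.py <<'E'
# rows for tool angle th0 -> th1 on radius 125, in the tool axes at call start
import sys
from h import *
from scipy.spatial.transform import Rotation as R
def plan(C,th1,n=8,r=125.):
    s=arm.read_state();p=s["position"];q=R.from_quat(s["ee_rot"]);x=q.apply([1,0,0])
    h0=np.degrees(np.arctan2(x[1],x[0]));th0=np.degrees(np.arctan2(p[1]-C[1],p[0]-C[0]))%360
    print("th0",th0,"r",np.hypot(*(p[:2]-C)),"head",h0,"z",p[2])
    for k in range(1,n+1):
        t=th0+(th1-th0)*k/n;g=np.radians(t)
        w=np.array([C[0]+r*np.cos(g)-p[0],C[1]+r*np.sin(g)-p[1],0])
        print(round(t,1),"dz",round(-((t-180)-h0)/8,2),q.inv().apply(w).round(1))
E
python3 - <<'E'
from plan import *
plan(np.array([552.6,-84.4]),175)
E
```

```text
th0 215.11819878156925 r 130.23791883132375 head 18.274563023610803 z 49.08301645610348
210.1 dz -1.48 [  2.3 -12.1  -0. ]
205.1 dz -0.85 [  0.5 -22.9  -0. ]
200.1 dz -0.22 [ -0.3 -33.8  -0. ]
195.1 dz 0.4 [ -0.2 -44.7  -0. ]
190.0 dz 1.03 [  0.9 -55.6  -0. ]
185.0 dz 1.66 [  3.  -66.4  -0. ]
180.0 dz 2.28 [  5.9 -76.9  -0. ]
175.0 dz 2.91 [  9.8 -87.1  -0. ]
```

Request:
step_arm(
  motion=[
    {"dr": [0, 0, -0.6], "slide": [1, -10, 0], "jaw": 0},
    {"dr": [0, 0, -0.5], "slide": [0.5, -20, 0], "jaw": 0},
    {"dr": [0, 0, -0.4], "slide": [0, -26, 0], "jaw": 0},
    {"dr": [0, 0, -0.3], "slide": [0, -29, 0], "jaw": 0},
    {"dr": [0, 0, -0.2], "slide": [-0.3, -32, 0], "jaw": 0},
    {"dr": [0, 0, -0.1], "slide": [-0.3, -35, 0], "jaw": 0},
    {"dr": [0, 0, 0], "slide": [-0.3, -38, 0], "jaw": 0},
    {"dr": [0, 0, 0.2], "slide": [-0.3, -41, 0], "jaw": 0},
  ],
)

```text
clock: 4.2
position: [432.4, -120.5, 48.5]
ee_rot: [0.99, 0.144, -0.0, -0.0]
contact_force: [-0.1, 0.8, 0.1]
gripper_width: 0.2
grasp_force: 0.0
```

```bash
python3 - <<'E'
from plan import *
im,o=look("t3");C0=np.array([552.6,-84.4])
try:
    C,P,H,a=geom(o);print("honey",a(H),H)
except Exception as e: print(e)
print([(r[0],r[2]) for r in o["dark"]])
plan(C0,184)
cv2.imwrite("pics/c3.png",cv2.resize(im[190:390,330:560],None,fx=2,fy=2))
E
```

```text
max() iterable argument is empty
[(array([470.3, 230.3]), array([ 632.3, -179.5,   70. ])), (array([355.3, 247.7]), array([600.5,  32.4,  70. ])), (array([488.7, 320.4]), array([ 468.4, -205.8,   70. ])), (array([493.7, 354.8]), array([ 407.9, -212. ,   70. ])), (array([410.2, 341.1]), array([432. , -64.1,  70. ])), (array([415.3, 367.6]), array([385.7, -72. ,  70. ]))]
th0 196.59809620666863 r 125.62909247256799 head 16.51727024717812 z 48.44761191924462
195.0 dz 0.19 [ 0.7 -3.4  0. ]
193.4 dz 0.38 [ 0.8 -6.9  0. ]
191.9 dz 0.58 [  1.  -10.3   0. ]
190.3 dz 0.78 [  1.4 -13.7   0. ]
188.7 dz 0.97 [  1.8 -17.1   0. ]
187.1 dz 1.17 [  2.3 -20.5   0. ]
185.6 dz 1.37 [  2.9 -23.9   0. ]
184.0 dz 1.56 [  3.6 -27.3   0. ]
```

View pics/c3.png

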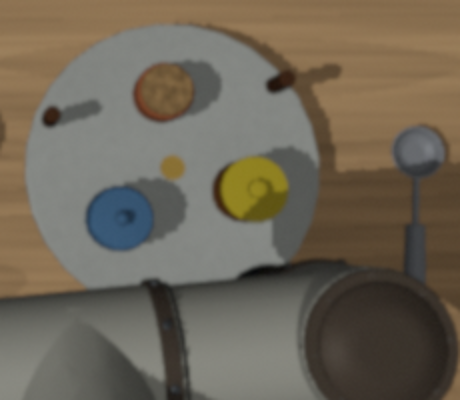

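The arm hides the front peg at about (430,340), but the honey pot (458,285) and both far pegs are visible and unmoved. Continuing the push along the arc.

Request:
step_arm(
  motion=[
    {"dr": [0, 0, 0.2], "slide": [0.5, -3, 0], "jaw": 0},
    {"dr": [0, 0, 0.4], "slide": [0.8, -6, 0], "jaw": 0},
    {"dr": [0, 0, 0.6], "slide": [1, -9.5, 0], "jaw": 0},
    {"dr": [0, 0, 0.8], "slide": [1.4, -13, 0], "jaw": 0},
    {"dr": [0, 0, 1.0], "slide": [1.8, -17, 0], "jaw": 0},
    {"dr": [0, 0, 1.2], "slide": [2.3, -20.5, 0], "jaw": 0},
    {"dr": [0, 0, 1.4], "slide": [2.9, -24, 0], "jaw": 0},
    {"dr": [0, 0, 1.6], "slide": [3.6, -27.5, 0], "jaw": 0},
  ],
)

```text
clock: 5.25
position: [428.0, -93.0, 48.5]
ee_rot: [0.999, 0.033, 0.0, -0.0]
contact_force: [-0.3, 0.4, 0.8]
gripper_width: 0.0
grasp_force: 0.0
```

```bash
cat >> plan.py <<'E'
C0=np.array([552.6,-84.4])
def track(name,th1):
    im,o=look(name);a=lambda p:round(np.degrees(np.arctan2(p[1]-C0[1],p[0]-C0[0]))%360,1)
    for k in("yellow","blue","dark"):
        for r in o[k]:
            d=np.hypot(*(r[2][:2]-C0))
            if r[1][4]>(40 if k=="dark" else 300):print(k,a(r[2]),d.round(),r[1])
    plan(C0,th1);return im
E
python3 - <<'E'
from plan import *
track("t4",170)
E
```

```text
yellow 253.3 64.0 [441, 269, 32, 29, 724]
blue 128.7 72.0 [374, 284, 32, 30, 753]
dark 310.0 124.0 [464, 226, 13, 9, 77]
dark 67.7 126.0 [352, 244, 8, 8, 47]
dark 218.6 185.0 [458, 328, 47, 57, 1591]
dark 154.9 155.0 [380, 344, 10, 18, 97]
dark 162.3 188.0 [386, 365, 9, 20, 103]
dark 201.3 202.0 [459, 375, 12, 10, 65]
th0 183.84144258805046 r 124.88689925011194 head 3.730155119765146 z 48.531871346565545
182.1 dz 0.2 [-0.1 -3.8  0. ]
180.4 dz 0.42 [ 0.1 -7.5  0. ]
178.7 dz 0.63 [  0.4 -11.3   0. ]
176.9 dz 0.85 [  0.8 -15.1   0. ]
175.2 dz 1.07 [  1.3 -18.8   0. ]
173.5 dz 1.28 [  1.9 -22.5   0. ]
171.7 dz 1.5 [  2.6 -26.2   0. ]
170.0 dz 1.72 [  3.5 -29.9   0. ]
```

```bash
python3 - <<'E'
from h import *
im=optics.get_image("scene");cv2.imwrite("pics/s4.png",cv2.resize(im[60:360,60:440],None,fx=2,fy=2,interpolation=cv2.INTER_CUBIC))
E
```

```text
(no output)
```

View pics/s4.png

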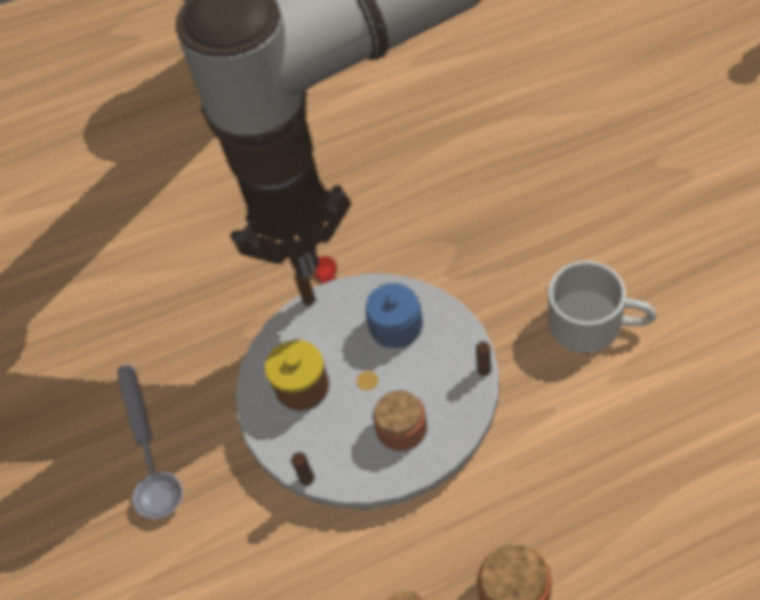

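The peg stands at crop (305,287) and the finger ends right behind it, near (308,262), on the robot side. I'll check that against the projection.

```bash
python3 - <<'E'
from h import *
i=optics.camera_info("scene");K=i["camera_matrix"];V=i["view"]
def pr(p):
    c=V@np.append(p,1.);q=K@[c[0],-c[1],-c[2]];return ((q[:2]/q[2]-[60,60])*2).round(1)
s=arm.read_state();print(s["position"],s["contact_force"])
print("tcp",pr(s["position"]),"tcp+60up",pr(s["position"]+[0,0,60]))
for t in(189,68.5,309.5):
    g=np.radians(t);p=np.array([552.6+125*np.cos(g),-84.4+125*np.sin(g),0]);print(t,p,pr(p+[0,0,82]),pr(p+[0,0,32]))
print("ptr",pr([375,-69,6]),"C",pr([552.6,-84.4,32]))
u=lambda x,y,z:ray("scene",x/2+60,y/2+60,z).round(1)
print("pegtops",u(481,348,82),u(299,459,82),"pegfeet",u(309,302,32),u(486,373,32),u(306,482,32),"ptr",u(326,269,6))
E
```

```text
[428.00061693 -92.92861329  48.53585563] [-0.23900275 -0.05840136  0.45594051]
tcp [310.8 286.7] tcp+60up [300.7 254.9]
189 [ 429.13895743 -103.95430813    0.        ] [296.  273.9] [304.5 299.5]
68.5 [598.41265334  31.902196     0.        ] [478.1 345. ] [480.1 369. ]
309.5 [ 632.10977753 -180.85307292    0.        ] [295.6 456.9] [304.9 477.8]
ptr [320.1 265.7] C [363.1 378.8]
pegtops [603.  33.  82.] [ 635.7 -178.7   82. ] pegfeet [ 434.6 -100.7   32. ] [605.8  35.4  32. ] [ 636.9 -181.5   32. ] ptr [382.5 -64.5   6. ]
```

```bash
python3 - <<'E'
import cv2
im=cv2.imread("pics/s4.png");cv2.imwrite("pics/s5.png",cv2.convertScaleAbs(cv2.resize(im[180:330,210:410],None,fx=4,fy=4,interpolation=cv2.INTER_CUBIC),alpha=2))
E
```

```text
(no output)
```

View pics/s5.png

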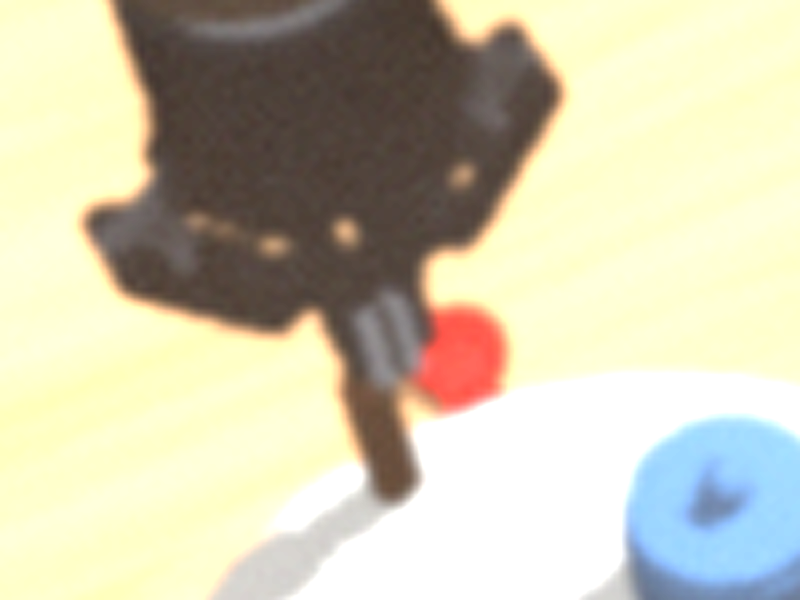

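The pads end higher in the picture, or nearer the robot, than the reported TCP, and no contact was made. I'll move over bare counter and compare the tip with its shadow to find the true height.

Request:
step_arm(
  motion=[
    {"dr": [0, 0, 0], "slide": [0, 0, -40], "jaw": 0},
    {"dr": [0, 0, 0], "slide": [0, 0, -60], "jaw": 0},
    {"dr": [0, 0, 0], "slide": [-14, 50, -60], "jaw": 0},
    {"dr": [0, 0, 0], "slide": [-28, 107, -60], "jaw": 0},
    {"dr": [0, 0, 0], "slide": [-28, 107, -30], "jaw": 0},
    {"dr": [0, 0, 0], "slide": [-28, 107, 0], "jaw": 0},
    {"dr": [0, 0, 0], "slide": [-28, 107, 23], "jaw": 0},
    {"dr": [0, 0, 0], "slide": [-28, 107, 33], "jaw": 0},
  ],
)

```text
clock: 6.35
position: [406.5, -201.9, 14.4]
ee_rot: [0.999, 0.033, -0.001, -0.0]
contact_force: [-0.3, 0.1, 0.0]
gripper_width: 0.2
grasp_force: 0.0
```

```bash
python3 - <<'E'
from h import *
i=optics.camera_info("scene");K=i["camera_matrix"];V=i["view"]
im=optics.get_image("scene")
def pr(p):
    c=V@np.append(p,1.);q=K@[c[0],-c[1],-c[2]];return q[:2]/q[2]
s=arm.read_state();p=s["position"];u,v=pr(p).round().astype(int);x0,y0=u-60,v-50
print(p,"tcp px in crop",(pr(p)-[x0,y0])*6,"floor below",(pr(p*[1,1,0])-[x0,y0])*6)
cv2.imwrite("pics/s6.png",cv2.convertScaleAbs(cv2.resize(im[y0:y0+90,x0:x0+120],None,fx=6,fy=6,interpolation=cv2.INTER_CUBIC),alpha=2.5))
E
```

```text
[ 406.19949144 -201.76377916   13.87444109] tcp px in crop [360.02973281 301.06232523] floor below [369.28232166 320.52368153]
```

View pics/s6.png

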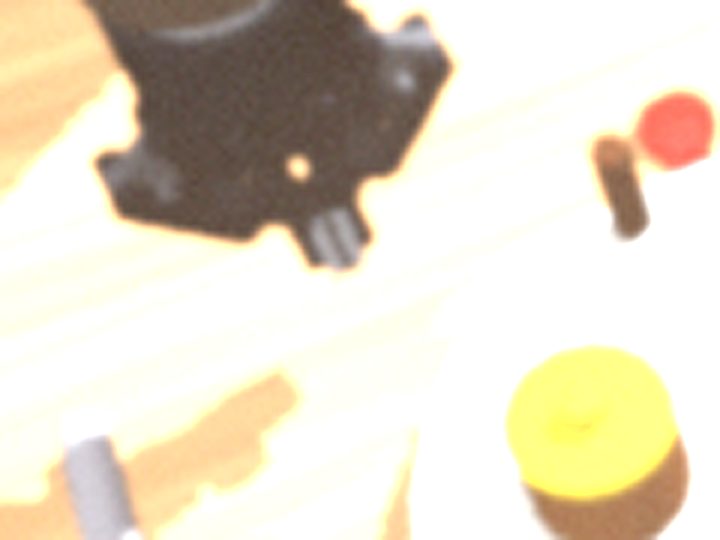

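The pad ends are at crop (335,268) and their shadow tip is at (280,380), so the true fingertip is about 50 mm up against 14 mm reported. The projection gives about the same 37 mm offset. So the fingers passed over the 82 mm peg. I'll work about 33 mm lower in reported z and start again behind the peg.

Request:
step_arm(
  motion=[
    {"dr": [0, 0, -0.4], "slide": [8, -11, -4], "jaw": 0},
    {"dr": [0, 0, -0.8], "slide": [16, -22, -4], "jaw": 0},
    {"dr": [0, 0, -1.2], "slide": [22, -31, -4], "jaw": 0},
    {"dr": [0, 0, -1.6], "slide": [27, -38, -4], "jaw": 0},
    {"dr": [0, 0, -2], "slide": [32, -45, -4], "jaw": 0},
    {"dr": [0, 0, -2], "slide": [37, -51, -4], "jaw": 0},
    {"dr": [0, 0, -2], "slide": [40, -56, -4], "jaw": 0},
    {"dr": [0, 0, -2], "slide": [40, -56, -4], "jaw": 0},
  ],
)

```text
clock: 7.4
position: [443.7, -142.9, 19.6]
ee_rot: [0.985, 0.173, 0.0, 0.0]
contact_force: [0.2, -0.5, -0.1]
gripper_width: 0.1
grasp_force: 0.0
```

```bash
python3 - <<'E'
from plan import *
print(arm.read_state()["contact_force"])
track("t7",192)
E
```

```text
[ 0.21695613 -0.48366098 -0.0742086 ]
yellow 258.1 55.0 [441, 269, 29, 27, 380]
blue 128.7 72.0 [374, 284, 32, 30, 750]
dark 310.0 124.0 [464, 226, 13, 9, 76]
dark 67.6 126.0 [352, 244, 8, 8, 47]
dark 185.2 90.0 [421, 317, 10, 15, 69]
dark 132.2 210.0 [330, 322, 10, 61, 329]
dark 229.9 182.0 [495, 327, 10, 23, 138]
dark 186.2 132.0 [425, 335, 10, 25, 135]
dark 221.7 209.0 [495, 353, 10, 20, 102]
dark 184.5 179.0 [427, 365, 8, 20, 96]
th0 208.26201856996008 r 123.96123856924342 head 19.8672231581618 z 19.519111740175802
206.2 dz -0.8 [-1.6 -4.2  0. ]
204.2 dz -0.54 [-2.  -8.7  0. ]
202.2 dz -0.29 [ -2.3 -13.1   0. ]
200.1 dz -0.03 [ -2.4 -17.5   0. ]
198.1 dz 0.22 [ -2.3 -22.    0. ]
196.1 dz 0.48 [ -2.1 -26.4   0. ]
194.0 dz 0.73 [ -1.7 -30.8   0. ]
192.0 dz 0.98 [ -1.2 -35.2   0. ]
```

No contact with the table at this height, so the offset is confirmed. Slow approach to the peg.

Request:
step_arm(
  motion=[
    {"dr": [0, 0, 0], "slide": [-1.5, -4, 0], "jaw": 0},
    {"dr": [0, 0, 0], "slide": [-2, -8, 0], "jaw": 0},
    {"dr": [0, 0, 0], "slide": [-2.3, -11, 0], "jaw": 0},
    {"dr": [0, 0, 0], "slide": [-2.4, -14, 0], "jaw": 0},
    {"dr": [0, 0, 0.1], "slide": [-2.4, -17, 0], "jaw": 0},
    {"dr": [0, 0, 0.2], "slide": [-2.3, -20, 0], "jaw": 0},
    {"dr": [0, 0, 0.35], "slide": [-2.2, -23, 0], "jaw": 0},
    {"dr": [0, 0, 0.5], "slide": [-2, -26, 0], "jaw": 0},
  ],
)

```text
clock: 8.45
position: [432.7, -119.5, 19.5]
ee_rot: [0.991, 0.137, -0.0, 0.0]
contact_force: [0.4, -1.6, 0.3]
gripper_width: 0.1
grasp_force: 0.6
```

```bash
python3 - <<'E'
from plan import *
print(arm.read_state()["contact_force"])
track("t8",182)
E
```

```text
[ 0.43257471 -1.59480064  0.25995331]
yellow 255.6 61.0 [440, 271, 33, 24, 534]
blue 126.8 73.0 [373, 283, 32, 30, 747]
dark 308.1 124.0 [465, 228, 13, 9, 78]
dark 65.7 126.0 [353, 242, 8, 8, 47]
dark 224.6 181.0 [474, 325, 31, 50, 723]
dark 165.0 118.0 [399, 331, 11, 15, 65]
dark 171.8 158.0 [405, 349, 9, 25, 130]
dark 212.6 218.0 [475, 364, 30, 21, 226]
th0 196.1780214368489 r 124.99439193181294 head 15.750290166501893 z 19.507547602997583
194.4 dz 0.17 [ 0.  -3.9  0. ]
192.6 dz 0.39 [ 0.2 -7.7  0. ]
190.9 dz 0.61 [  0.4 -11.6   0. ]
189.1 dz 0.83 [  0.8 -15.4   0. ]
187.3 dz 1.05 [  1.3 -19.3   0. ]
185.5 dz 1.28 [  2.  -23.1   0. ]
183.8 dz 1.5 [  2.7 -26.9   0. ]
182.0 dz 1.72 [  3.6 -30.6   0. ]
```

Contact at a gentle 1.6 N, and the table has turned 2°. The tool should end near 120.6°. Pushing on along the arc.

Request:
step_arm(
  motion=[
    {"dr": [0, 0, 0.2], "slide": [0, -3.8, 0], "jaw": 0},
    {"dr": [0, 0, 0.4], "slide": [0.2, -7.7, 0], "jaw": 0},
    {"dr": [0, 0, 0.6], "slide": [0.5, -11.5, 0], "jaw": 0},
    {"dr": [0, 0, 0.85], "slide": [0.9, -15.4, 0], "jaw": 0},
    {"dr": [0, 0, 1.05], "slide": [1.4, -19.2, 0], "jaw": 0},
    {"dr": [0, 0, 1.3], "slide": [2, -23, 0], "jaw": 0},
    {"dr": [0, 0, 1.5], "slide": [2.8, -26.8, 0], "jaw": 0},
    {"dr": [0, 0, 1.75], "slide": [3.7, -30.5, 0], "jaw": 0},
  ],
)

```text
clock: 9.5
position: [427.5, -88.9, 19.4]
ee_rot: [1.0, 0.015, -0.0, 0.0]
contact_force: [-0.6, -1.0, 0.3]
gripper_width: -0.2
grasp_force: 0.6
```

```bash
python3 - <<'E'
from plan import *
track("t9",168)
E
```

```text
yellow 239.8 60.0 [436, 279, 33, 23, 559]
blue 113.4 73.0 [368, 275, 31, 30, 740]
dark 52.2 126.0 [361, 228, 8, 9, 53]
dark 294.1 123.0 [474, 242, 14, 9, 81]
dark 216.2 181.0 [448, 327, 57, 58, 2123]
dark 149.4 154.0 [373, 340, 10, 17, 76]
dark 158.5 188.0 [379, 361, 10, 24, 120]
dark 197.3 196.0 [450, 372, 15, 13, 85]
th0 181.94933766587087 r 124.91647305520814 head 1.714260324796258 z 19.47098640243687
180.2 dz 0.19 [-0.  -3.8  0. ]
178.5 dz 0.41 [ 0.1 -7.6  0. ]
176.7 dz 0.62 [  0.4 -11.4   0. ]
175.0 dz 0.84 [  0.8 -15.2   0. ]
173.2 dz 1.06 [  1.3 -19.    0. ]
171.5 dz 1.28 [  1.9 -22.7   0. ]
169.7 dz 1.5 [  2.6 -26.4   0. ]
168.0 dz 1.71 [  3.5 -30.1   0. ]
```

Tracking well: the table follows the tool, with tool minus peg steady at about 130°.

Request:
step_arm(
  motion=[
    {"dr": [0, 0, 0.2], "slide": [0, -3.8, 0], "jaw": 0},
    {"dr": [0, 0, 0.4], "slide": [0.2, -7.7, 0], "jaw": 0},
    {"dr": [0, 0, 0.6], "slide": [0.5, -11.5, 0], "jaw": 0},
    {"dr": [0, 0, 0.85], "slide": [0.9, -15.4, 0], "jaw": 0},
    {"dr": [0, 0, 1.05], "slide": [1.4, -19.2, 0], "jaw": 0},
    {"dr": [0, 0, 1.3], "slide": [2, -23, 0], "jaw": 0},
    {"dr": [0, 0, 1.5], "slide": [2.8, -26.8, 0], "jaw": 0},
    {"dr": [0, 0, 1.75], "slide": [3.7, -30.5, 0], "jaw": 0},
  ],
)

```text
clock: 10.55
position: [430.4, -58.4, 19.4]
ee_rot: [0.994, -0.107, -0.0, 0.0]
contact_force: [-1.0, 0.4, -0.6]
gripper_width: -0.1
grasp_force: 0.6
```

Request:
step_arm(
  motion=[
    {"dr": [0, 0, 0.2], "slide": [0, -3.8, 0], "jaw": 0},
    {"dr": [0, 0, 0.4], "slide": [0.2, -7.7, 0], "jaw": 0},
    {"dr": [0, 0, 0.6], "slide": [0.5, -11.5, 0], "jaw": 0},
    {"dr": [0, 0, 0.85], "slide": [0.9, -15.4, 0], "jaw": 0},
    {"dr": [0, 0, 1.05], "slide": [1.4, -19.2, 0], "jaw": 0},
    {"dr": [0, 0, 1.3], "slide": [2, -23, 0], "jaw": 0},
    {"dr": [0, 0, 1.5], "slide": [2.8, -26.8, 0], "jaw": 0},
    {"dr": [0, 0, 1.75], "slide": [3.7, -30.5, 0], "jaw": 0},
  ],
)

```text
clock: 11.55
position: [440.7, -29.3, 19.5]
ee_rot: [0.974, -0.227, -0.0, 0.0]
contact_force: [-1.4, -1.0, 0.3]
gripper_width: -0.0
grasp_force: 0.6
```

```bash
python3 - <<'E'
from plan import *
track("t10",140)
E
```

```text
blue 86.4 75.0 [364, 256, 31, 30, 726]
dark 25.1 126.0 [385, 208, 9, 9, 58]
dark 265.9 122.0 [480, 275, 14, 8, 84]
dark 188.0 140.0 [395, 317, 70, 68, 2873]
dark 138.2 237.0 [330, 363, 10, 22, 94]
th0 153.47017050221075 r 124.24613346006971 head -26.265866145314316 z 19.616856280436092
151.8 dz 0.24 [-0.7 -3.7  0. ]
150.1 dz 0.45 [-0.5 -7.3  0. ]
148.4 dz 0.66 [ -0.2 -11.    0. ]
146.7 dz 0.87 [  0.2 -14.7   0. ]
145.1 dz 1.09 [  0.7 -18.3   0. ]
143.4 dz 1.3 [  1.3 -21.9   0. ]
141.7 dz 1.51 [  2.  -25.5   0. ]
140.0 dz 1.72 [  2.8 -29.1   0. ]
```

Request:
step_arm(
  motion=[
    {"dr": [0, 0, 0.2], "slide": [-0.4, -3.8, 0], "jaw": 0},
    {"dr": [0, 0, 0.4], "slide": [-0.3, -7.7, 0], "jaw": 0},
    {"dr": [0, 0, 0.6], "slide": [0, -11.5, 0], "jaw": 0},
    {"dr": [0, 0, 0.85], "slide": [0.4, -15.2, 0], "jaw": 0},
    {"dr": [0, 0, 1.05], "slide": [0.9, -19, 0], "jaw": 0},
    {"dr": [0, 0, 1.3], "slide": [1.5, -22.7, 0], "jaw": 0},
    {"dr": [0, 0, 1.5], "slide": [2.3, -26.4, 0], "jaw": 0},
    {"dr": [0, 0, 1.75], "slide": [3.2, -30, 0], "jaw": 0},
  ],
)

```text
clock: 12.6
position: [456.5, -3.8, 19.4]
ee_rot: [0.939, -0.344, -0.0, 0.0]
contact_force: [-0.2, -0.0, 2.0]
gripper_width: 0.1
grasp_force: 0.6
```

Request:
step_arm(
  motion=[
    {"dr": [0, 0, 0.2], "slide": [0, -3.8, 0], "jaw": 0},
    {"dr": [0, 0, 0.4], "slide": [0.2, -7.7, 0], "jaw": 0},
    {"dr": [0, 0, 0.6], "slide": [0.5, -11.5, 0], "jaw": 0},
    {"dr": [0, 0, 0.85], "slide": [0.9, -15.4, 0], "jaw": 0},
    {"dr": [0, 0, 1.05], "slide": [1.4, -19.2, 0], "jaw": 0},
    {"dr": [0, 0, 1.3], "slide": [2, -23, 0], "jaw": 0},
    {"dr": [0, 0, 1.5], "slide": [2.8, -26.8, 0], "jaw": 0},
    {"dr": [0, 0, 1.75], "slide": [3.7, -30.5, 0], "jaw": 0},
  ],
)

```text
clock: 13.6
position: [479.4, 17.1, 19.4]
ee_rot: [0.89, -0.456, -0.0, 0.0]
contact_force: [-1.2, -0.6, 0.3]
gripper_width: 0.1
grasp_force: 0.6
```

```bash
python3 - <<'E'
from plan import *
im=track("t11",118)
cv2.imwrite("pics/c11.png",cv2.resize(im[150:400,230:560],None,fx=2,fy=2))
E
```

```text
blue 60.2 75.0 [369, 238, 31, 31, 733]
dark 358.1 126.0 [415, 202, 11, 9, 65]
dark 147.8 90.0 [356, 284, 68, 70, 2237]
dark 237.8 122.0 [471, 306, 14, 8, 85]
th0 125.40099440528475 r 124.87778762796609 head -54.288959237746184 z 19.594314523855502
124.5 dz 0.15 [-0.1 -2.   0. ]
123.6 dz 0.27 [-0. -4.  0.]
122.6 dz 0.39 [ 0.1 -6.1  0. ]
121.7 dz 0.5 [ 0.2 -8.1  0. ]
120.8 dz 0.62 [  0.3 -10.1   0. ]
119.9 dz 0.73 [  0.5 -12.1   0. ]
118.9 dz 0.85 [  0.8 -14.1   0. ]
118.0 dz 0.96 [  1.  -16.1   0. ]
```

View pics/c11.png

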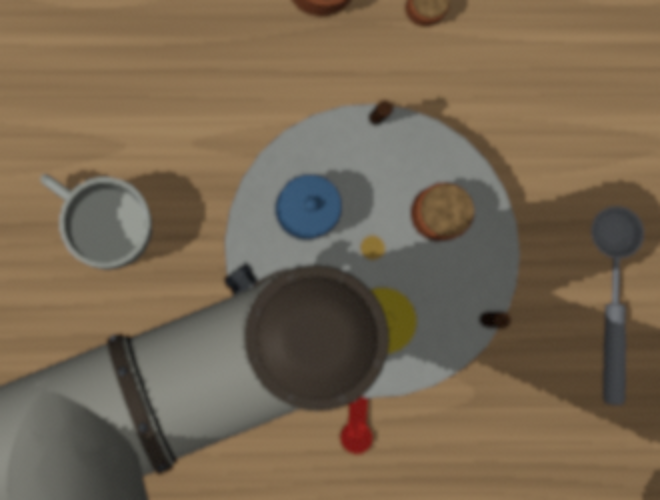

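The honey pot at crop (395,318) is nearly at the pointer (357,437). Far peg at 358°, so about 8° remains. Last small push, ending slowly.

Request:
step_arm(
  motion=[
    {"dr": [0, 0, 0.2], "slide": [0, -3, 0], "jaw": 0},
    {"dr": [0, 0, 0.35], "slide": [0.1, -6, 0], "jaw": 0},
    {"dr": [0, 0, 0.5], "slide": [0.2, -9, 0], "jaw": 0},
    {"dr": [0, 0, 0.65], "slide": [0.4, -12, 0], "jaw": 0},
    {"dr": [0, 0, 0.8], "slide": [0.6, -14.5, 0], "jaw": 0},
    {"dr": [0, 0, 0.9], "slide": [0.8, -16, 0], "jaw": 0},
    {"dr": [0, 0, 1], "slide": [1, -17, 0], "jaw": 0},
    {"dr": [0, 0, 1], "slide": [1, -17, 0], "jaw": 0},
  ],
)

```text
clock: 14.65
position: [493.8, 26.2, 19.5]
ee_rot: [0.856, -0.516, 0.0, -0.0]
contact_force: [-1.3, -0.1, 0.6]
gripper_width: 0.1
grasp_force: 0.3
```

```bash
python3 - <<'E'
from plan import *
track("t12",111)
print(tw([1,0,0]),tw([0,1,0]))
E
```

```text
blue 52.5 75.0 [372, 234, 31, 30, 740]
dark 350.6 125.0 [424, 203, 11, 9, 68]
dark 282.9 43.0 [438, 261, 14, 14, 55]
dark 131.3 79.0 [348, 272, 68, 68, 2072]
dark 229.9 122.0 [466, 314, 14, 8, 87]
th0 117.99746796564324 r 125.20213154842303 head -62.14640228390889 z 19.525426500210255
117.1 dz 0.09 [ 0.2 -1.9  0. ]
116.2 dz 0.2 [ 0.3 -3.8  0. ]
115.4 dz 0.31 [ 0.3 -5.7  0. ]
114.5 dz 0.42 [ 0.4 -7.6  0. ]
113.6 dz 0.53 [ 0.5 -9.5  0. ]
112.7 dz 0.64 [  0.7 -11.4   0. ]
111.9 dz 0.75 [  0.9 -13.3   0. ]
111.0 dz 0.86 [  1.1 -15.2   0. ]
[ 4.67213923e-01 -8.84144210e-01  4.07379261e-04] [-8.84144303e-01 -4.67213899e-01  1.56864699e-04]
```

350.6° reached against a target of 350.1°. Backing off, lifting, and clearing the view.

Request:
step_arm(
  motion=[
    {"dr": [0, 0, 1], "slide": [-2, 6, 0], "jaw": 0},
    {"dr": [0, 0, 1], "slide": [-4, 14, 0], "jaw": 0},
    {"dr": [0, 0, 1], "slide": [-4, 14, -40], "jaw": 0},
    {"dr": [0, 0, 1], "slide": [-4, 14, -90], "jaw": 0},
    {"dr": [0, 0, 1], "slide": [-4, 14, -140], "jaw": 0},
    {"dr": [0, 0, 1], "slide": [-60, 18, -150], "jaw": 0},
    {"dr": [0, 0, 1], "slide": [-120, 24, -150], "jaw": 0},
    {"dr": [0, 0, 1], "slide": [-180, 28, -150], "jaw": 0},
  ],
)

```text
clock: 15.7
position: [383.8, 173.2, 170.0]
ee_rot: [0.819, -0.574, 0.0, -0.001]
contact_force: [1.3, 0.1, 0.0]
gripper_width: 0.0
grasp_force: 0.0
```

Request:
step_arm(
  motion=[
    {"dr": [0, 0, 0], "slide": [-50, 30, 0], "jaw": 0},
    {"dr": [0, 0, 0], "slide": [-100, 60, 0], "jaw": 0},
    {"dr": [0, 0, 0], "slide": [-150, 80, 0], "jaw": 0},
    {"dr": [0, 0, 0], "slide": [-150, 80, 0], "jaw": 0},
    {"dr": [0, 0, 0], "slide": [-150, 80, 0], "jaw": 0},
    {"dr": [0, 0, 0], "slide": [-150, 80, 0], "jaw": 0},
    {"dr": [0, 0, 0], "slide": [-150, 80, 0], "jaw": 0},
    {"dr": [0, 0, 0], "slide": [-150, 80, 0], "jaw": 0},
  ],
)

```text
clock: 16.7
position: [259.1, 285.5, 169.5]
ee_rot: [0.818, -0.575, 0.0, 0.0]
contact_force: [-0.2, 0.4, 0.6]
gripper_width: 0.1
grasp_force: 0.0
```

```bash
python3 - <<'E'
from plan import *
im=track("t13",111)
_,o=look("t14")
try:
    C,P,H,a=geom(o);print(C,P,H,"ptr",a(P),"honey",a(H),"dist",np.hypot(*(H-C)))
except Exception as e:print(e)
cv2.imwrite("pics/c13.png",im)
E
```

```text
yellow 169.1 65.0 [400, 294, 32, 31, 775]
blue 52.6 75.0 [372, 234, 31, 30, 742]
dark 350.4 126.0 [424, 203, 12, 9, 71]
dark 108.0 124.0 [351, 292, 9, 7, 42]
dark 229.9 121.0 [466, 314, 13, 8, 80]
th0 128.42583592468378 r 472.3591273124959 head -70.22337246546584 z 169.48406148472355
126.2 dz -2.06 [ 327.7 -115.6    0. ]
124.1 dz -1.79 [ 326.4 -120.2    0. ]
121.9 dz -1.51 [ 325.3 -124.8    0. ]
119.7 dz -1.24 [ 324.4 -129.5    0. ]
117.5 dz -0.97 [ 323.7 -134.2    0. ]
115.4 dz -0.7 [ 323.1 -138.9    0. ]
113.2 dz -0.43 [ 322.8 -143.6    0. ]
111.0 dz -0.15 [ 322.6 -148.4    0. ]
[552.63492165 -83.45591444] [416.66528092 -71.14740828] [488.95393066 -72.36343542] ptr 174.82745909677348 honey 170.1188897086311 dist 64.63986156923875
```

View pics/c13.png

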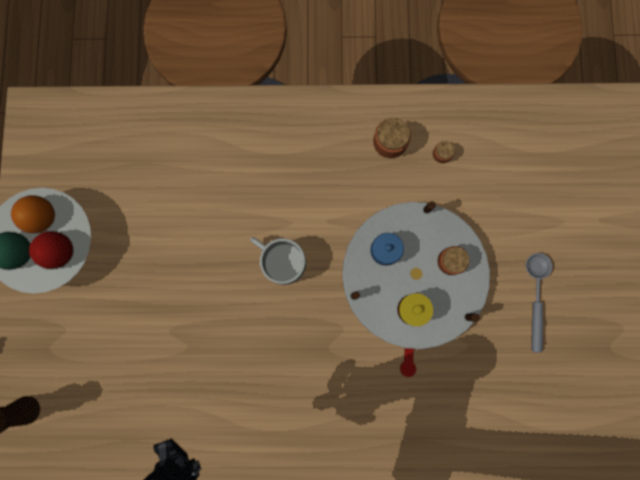

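The honey pot at (416,310) is at the pointer (408,369), about 5° past it, or roughly 6 mm against the 13 mm limit. Cup and spoon are unmoved. I'll cross-check with the scene camera.

```bash
python3 - <<'E'
from h import *
im=optics.get_image("scene");h=cv2.cvtColor(im,cv2.COLOR_BGR2HSV);roi=(150,160,330,330)
def big(lo,hi):
    b=max(blobs(h,lo,hi,roi),key=lambda r:r[1][4]);return b
for k,lo,hi in(("white",(0,0,110),(180,50,255)),("red",(0,200,90),(5,255,255)),("yel",(22,180,100),(35,255,255)),("gold",(14,120,120),(22,230,255))):
    try:print(k,blobs(h,lo,hi,roi,40) if k!="gold" else [b for b in blobs(h,lo,hi,roi,10) if 220<b[0][0]<265 and 235<b[0][1]<270])
    except Exception as e:print(k,e)
w=big((0,0,110),(180,50,255))[1];y=big((22,180,100),(35,255,255))[0];r=big((0,200,90),(5,255,255))[0]
C=ray("scene",243.5,250,32)[:2];H=ray("scene",*y,85)[:2];P=ray("scene",*r,6)[:2]
d=(P-C)/np.hypot(*(P-C));v=H-C;print(C,P,H,"len",np.hypot(*(P-C)),"along",v@d,"side",d[0]*v[1]-d[1]*v[0])
E
```

```text
white [(array([244.8, 256.4]), [178, 197, 131, 115, 8072])]
red []
yel [(array([232.5, 212.1]), [220, 202, 25, 21, 365])]
gold [(array([243.1, 249.8]), [239, 246, 9, 8, 56])]Traceback (most recent call last):
  File "<stdin>", line 8, in <module>
  File "<stdin>", line 4, in big
ValueError: max() iterable argument is empty
```

```bash
python3 - <<'E'
from h import *
C=ray("scene",243.1,249.8,32)[:2];P=ray("scene",222.5,194.5,6)[:2];d=(P-C)/np.hypot(*(P-C))
for z in(80,85,90):
    H=ray("scene",232.5,212.1,z)[:2];v=H-C;print(C,P,H,"along",v@d,"side",d[0]*v[1]-d[1]*v[0])
Ct=ray("top",416.2,273.2,32)[:2];Pt=ray("top",408.3,369,6)[:2];Ht=ray("top",415.8,309,85)[:2]
d=(Pt-Ct)/np.hypot(*(Pt-Ct));v=Ht-Ct;print("top",Ct,Pt,v@d,d[0]*v[1]-d[1]*v[0])
E
```

```text
[555.01838311 -81.86659182] [381.96230852 -65.55868353] [487.88777879 -71.38752414] along 67.81764575564783 side -4.134709217063314
[555.01838311 -81.86659182] [381.96230852 -65.55868353] [491.25687341 -71.94461463] along 64.41114558168057 side -3.8961615892672015
[555.01838311 -81.86659182] [381.96230852 -65.55868353] [494.62596804 -72.50170512] along 61.004645407713205 side -3.6576139614710854
top [556.04690706 -84.87172348] [375.63018376 -69.76803014] 67.85889702622602 -6.337676676993574
```

Both views put the honey pot 4–6 mm off the line, inside the 13 mm limit. Handing in.

```bash
python3 -c "
from bench import arm
print(arm.job_done())"
```

```text
the job is handed in; nothing more can be done
None
```

I turned the table about 77° clockwise with gentle pushes on one peg. The honey pot now stands at the pointer, about 4–6 mm off its line (limit 13 mm), and I handed the job in after about 17 s; the hand-in returned no verdict.

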